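Press the concealed catch of an analyser's cover

ROBOT

A 7-joint arm with a two-finger parallel gripper is mounted at the origin on the work surface. World frame = base frame: x ahead of the robot, y to its left, z up, the work surface at z = 0. Lengths are in m, angles in rad, forces in N, time in s.
With the tool pointing down it reaches from about 0.425 to 0.925 m from the base axis. Payload 6.8 kg.
Tool frame: the origin (TCP) lies at the very end of the fingers, on their centre line; the grasp point (between the pads) lies 19 mm behind it; z points along the fingers, y is the direction in which the jaws open and shut (so a half turn about z gives the same grasp; the last joint's range is limited). The gripper opens to 85 mm and grips with 20 to 120 N. Pads are 22 mm wide; open, the fingers measure 114 mm over their backs; the gripper's body (76 mm by 85 mm) begins 54 mm behind the grasp point. The pads swing forward as they close: fully open they stand 13 mm farther back than shut.
Start: joints at [-1.447, 0.477, 0.022, 1.555, -0.011, 1.109, -0.083], TCP at [0.155, 0.657, 0.231] pointing down, gripper open.
Joint ranges: [-2.96, 2.96], [-0.34, 2.1], [-1.41, 1.46], [0.24, 2.44], [-1.37, 4.51], [0.17, 1.92], [-2.96, 2.96]. Speed limits (rad/s): [2.39, 2.39, 3.14, 3.14, 3.14, 3.14, 3.14].

INTERFACE

Orientations are given as a rotation vector (axis times angle).
In Python, from bench import monitor, viewer, job gives the robot as it stands. The module is installed in compiled form; this text tells all that it offers.
- The arm moves only by the tool drive_tool, never from a script. Its argument "commands" is a list of rows, each an object with "linear": the shift along the tool's x, y, z in m, a list of three; "dr": the turn, a rotation vector about the tool's x, y, z in degrees, a list of three; "jaw": the closure, from 0 (fully open) to 1 (shut). A call has 1 to 8 rows; each row shifts and turns the pose as measured when the row begins, along the tool's axes as they then stand; what a row does not reach is not made up. A row lasts 1/8 s, in which the tool goes at most 62.5 mm and 10.7 degrees, less where a joint would pass 70% of its speed; a pose out of reach is approached as far as the arm can. A call is refused whole if a number of a shift passes 0.0625 or a number of a turn 10.7, either way. A call with a gripper value outside its range is refused whole. The fingers move at their own pace and stop on an object; "force" is the grip in N (left out, the last holds). Time passes only in rows, so rows that do not move let the fingers close. It gives the time, the measured TCP pose, the force and the opening at its end, in the units of the state.
- monitor.get_obs(): the state, without advancing time (a new reading comes with each control period).
- viewer.grab_frame(name): name is "scene" or "top"; returns the picture (384x512x3 uint8, red, green, blue); there is no depth.
- viewer.calibration(name): a dict with "K" (3x3 intrinsics, pixels), "k1" (the pictures are not rectified: a ray, as slopes to the right and down, at radius r is drawn at 1 + k1 r^2 times it, then the intrinsics apply), "R" (3x3) and "t" (3): a world point X has camera coordinates R X + t. Camera axes: x right, y down, z forward; pixel columns grow to the right and rows downward; lengths in m; the calibration is good to about 2 mm. A picture is of the moment at which its call begins. calibration takes no time and is no camera call.
- job.hand_in(): hands the job in, once; it reports no verdict.
The state is a dict: "clock": time; "joints": joint angles; "qvel": joint speeds; "tau": joint torques, N m; "tcp_pos": TCP position; "orientation": TCP orientation; "contact_force": force on the tool from outside, world axes, zero at the start; "moment": the same for the moment, N m; "grip_width": finger opening in m.
Only numpy, scipy, OpenCV 4.12 (cv2) and the standard library are available. Lean on these libraries where they do the work, as an engineer would, in place of code of your own. Each camera call takes 0.05 s, during which the arm holds its last target.

TASK

The smoked cover of the bench analyser is held shut by a concealed catch: a shallow recessed pad of the same blue, somewhere along the blue strip in front of the cover. Find it, as closed fingertips can by feeling along the strip, press it in so that the cover springs fully open by itself, and take the hand away. Do not push or force the cover by hand, and leave the bottle, the jar, the tip box and the vial standing where they are.

Things in the scene. Friction and masses are not known exactly. Their poses are not given: they have to be found in the camera images.
- analyser: white bench analyser fixed to the bench, 340 mm deep (x), 450 mm wide (y); origin at the centre of its underside, x from its front to its back, y to its left, z up. From the front (-x): a white bezel level with the blue strip, the blue strip, the smoked cover (its front edge begins 28 mm behind the strip's middle line, 5 mm higher than the strip), and a rear housing 170 mm tall
- strip (a point): middle of the visible blue strip, on its flat, level, rigid top face, 130 mm above the bench. The strip is 53 mm wide (along x) and 240 mm long (along y), between white side housings that stand 5 mm higher. Axes: x across the strip towards the cover, y along the strip, z up. The catch is centred across the strip, its centre 0 to 50 mm to either side of this point along y, differing by unit
- catch (a joint): how far the catch's pad is pressed in, m: 0 at rest, 0.005 home. The pad fills an opening in the strip 36 mm (x) by 60 mm (y); its level face lies 3 mm below the strip at rest, 8 mm when home. It goes straight down, starts to move at about 2.5 N, is home at about 6 N (firm stop), springs back when let go, and unlatches the cover at about 0.0037. Its place is not reported
- cover (a joint): angle of the smoked cover, rad: 0 shut, 0.6 fully open. It is 203 mm deep and 236 mm wide, hinged at its far (+x) edge. Once the catch is pressed in it rises slowly by its own spring, with about 1 to 2 N at its front edge, in 1 to 2 s, and stays open
- cover_edge (a point): middle of the cover's front edge (the edge towards the strip), on its top face; 135 mm above the bench when shut
- diluent: white plastic bottle with a blue cap, 52 mm across, 95 mm tall, loose on the bench in front of the analyser; origin at the centre of its foot, z up
- reagent: amber jar with a red cap, 42 mm across, 70 mm tall, loose on the bench in front of the analyser; origin at the centre of its foot, z up
- tip_box: blue pipette-tip box with a pale lid, 84 by 120 mm, 58 mm tall, loose on the bench beside the analyser; origin at the centre of its underside, z up
- vial: small amber vial with a yellow cap, 24 mm across, 38 mm tall, standing loose on top of the analyser's side housing on the -y side, 135 mm above the bench; origin at the centre of its foot, z up
Things that resemble listed ones, but are neither listed nor needed, are in the scene too. What is shaped like the diluent but purple is not meant.

How it is judged:
On the way, in this order (a step that is already met when the one before it is completed fails the run):
1. the catch is pressed in (value of joint catch above 0.003 m and value of joint cover below 0.2 rad), for 0.05 s.
2. the cover springs open by itself (value of joint cover above 0.5 rad), for 0.2 s.
At the end, for the whole second after the job is handed in: the cover stands open (over 0.5 rad of 0.6) and at rest, the catch has sprung back (less than 1 mm in), and the bottle, jar, tip box and vial stand upright within 20 mm of where they were (value of joint cover above 0.5 rad and velocity of joint cover below 0.05 rad/s and value of joint catch below 0.001 m and distance of each of diluent, reagent, tip_box, vial from where it was at the start of the episode below 0.02 m and angle between each of diluent, reagent, tip_box, vial's own z axis and vertical below 0.2 rad); the robot touches nothing.
It fails at once if the cover is pushed or forced by hand (over 12 N) (contact force between any of the fingers, the arm and cover above 12 N).
It fails at once if a bottle, the jar, the tip box or the vial is moved or lifted by more than 20 mm (distance of any of diluent, reagent, tip_box, vial from where it was at the start of the episode above 0.02 m).
It also fails if it takes over 48 s, if anything falls off the work surface, if the arm or the gripper's body presses on something with over 40 N, if the wrist force passes 120 N, or if a joint passes its speed limit or range.

## Working session

There is one attempt and no reset: what is moved stays moved. The work goes in short steps, Python scripts to look and compute and a tool call to move; the robot and the scene stay as the last step left them, time stands still between calls to the robot, and variables do not carry over. Pictures are saved under pics/ and viewed, and the job is handed in when it is done.

Besides the shell and the picture viewer there is one more tool, called after "Request:" by a JSON object that holds its "op" and its "data", one argument or row to a line. drive_tool: Moves the arm, as the interface text tells. Its arguments: {"type":"object","properties":{"commands":{"type":"array"},"force":{"type":"number"}},"required":["commands"]}

```bash
mkdir -p pics; python3 - <<'E'
from bench import monitor, viewer
import cv2
for n in("scene","top"):
    im=viewer.grab_frame(n); cv2.imwrite(f"pics/{n}0.png",cv2.resize(im[:,:,::-1],(800,600),interpolation=cv2.INTER_CUBIC)); cv2.imwrite(f"{n}0_raw.png",im[:,:,::-1])
    c=viewer.calibration(n);print(n,c)
print(monitor.get_obs())
E
```

```text
scene {'K': array([[374.04641308,   0.        , 255.09206407],
       [  0.        , 374.04641308, 194.952334  ],
       [  0.        ,   0.        ,   1.        ]]), 'k1': -0.014230449735937805, 'R': array([[ 0.89853618,  0.43870446, -0.01308139],
       [ 0.28739615, -0.61063631, -0.73792056],
       [-0.33171701,  0.65928878, -0.67476079]]), 't': array([-0.53680475, -0.01652544,  1.1278424 ])}
top {'K': array([[399.35418466,   0.        , 258.96770822],
       [  0.        , 399.35418466, 196.43326582],
       [  0.        ,   0.        ,   1.        ]]), 'k1': -0.13593762572328405, 'R': array([[-6.94854985e-04, -9.99964733e-01, -8.36957780e-03],
       [-9.81461622e-01,  2.28604299e-03, -1.91645135e-01],
       [ 1.91657509e-01,  8.08125383e-03, -9.81428598e-01]]), 't': array([0.0849705 , 0.54811372, 0.85154821])}
{'clock': 0.1, 'joints': array([-1.447074  ,  0.47772446,  0.02233489,  1.55634185, -0.01151557,
        1.10930347, -0.08312117]), 'qvel': array([ 0.00027382, -0.00137826,  0.0003077 , -0.00182637,  0.00103141,
        0.00115944,  0.00087431]), 'tau': array([ 3.55171032e-03, -5.97762358e+01,  1.61331788e+00, -2.81955796e+01,
        1.28325925e-02,  5.02895244e-03, -2.61218460e-06]), 'tcp_pos': array([0.15496149, 0.65642557, 0.23042261]), 'orientation': array([-3.63322143e-01, -3.12042290e+00,  2.58694670e-03]), 'contact_force': array([-0.41654294,  0.83230863, -0.70754178]), 'moment': array([-0.05850564,  0.02464045, -0.00661447]), 'grip_width': 0.0849435483095631}
```

View pics/scene0.png

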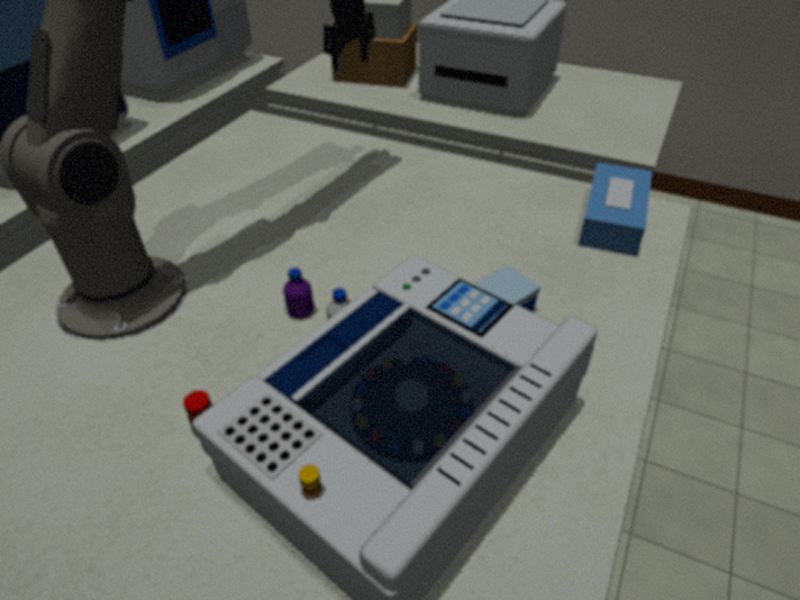

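View pics/top0.png

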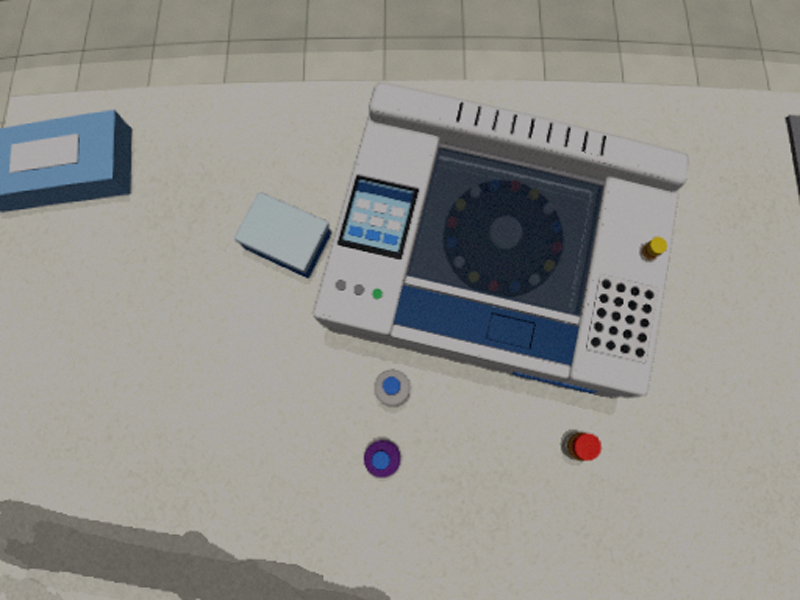

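The top view shows the blue strip running from (398,305) to (578,345). A faint rectangle on it at about (512,330) may be the pad. The white bottle is at (392,386), with a purple lookalike at (382,458). The jar is at (585,447), the vial at (655,246) and the tip box at (283,233). I'll enlarge the strip next.

```bash
cat > h.py <<'E'
import numpy as np,cv2
from bench import monitor, viewer
def pix2w(name,u,v,z):
    c=viewer.calibration(name);K=c["K"];R=c["R"];t=c["t"]
    d=np.array([(u-K[0,2])/K[0,0],(v-K[1,2])/K[1,1]]);s=d.copy()
    for _ in range(20): s=d/(1+c["k1"]*(s@s))
    r=R.T@np.array([*s,1]);o=-R.T@t
    return o+r*(z-o[2])/r[2]
def w2pix(name,X):
    c=viewer.calibration(name);K=c["K"];p=c["R"]@np.array(X)+c["t"];s=p[:2]/p[2];s=s*(1+c["k1"]*(s@s))
    return K[:2,:2]@s+K[:2,2]
E
python3 - <<'E'
import cv2,numpy as np
im=cv2.imread("top0_raw.png")[175:245,245:380]
im=np.clip(im.astype(float)*1.6,0,255).astype('uint8')
cv2.imwrite("pics/crop0.png",cv2.resize(im,None,fx=5.9,fy=5.9,interpolation=cv2.INTER_CUBIC))
im=cv2.imread("scene0_raw.png")[175:265,155:280]
im=np.clip(im.astype(float)*2,0,255).astype('uint8')
cv2.imwrite("pics/crop1.png",cv2.resize(im,None,fx=6,fy=6,interpolation=cv2.INTER_CUBIC))
E
```

```text
(no output)
```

View pics/crop0.png

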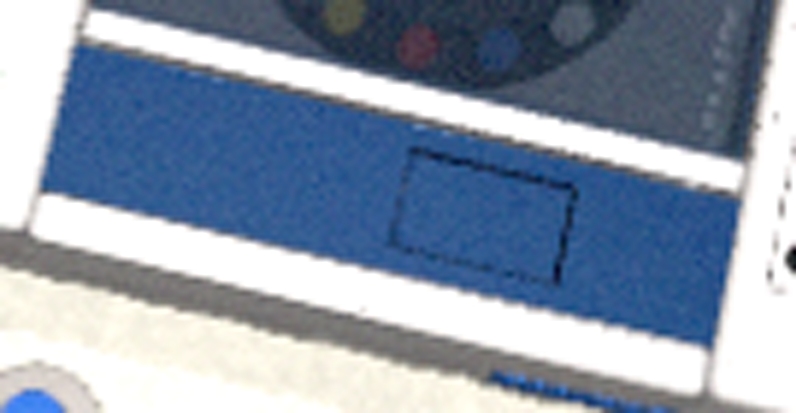

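View pics/crop1.png

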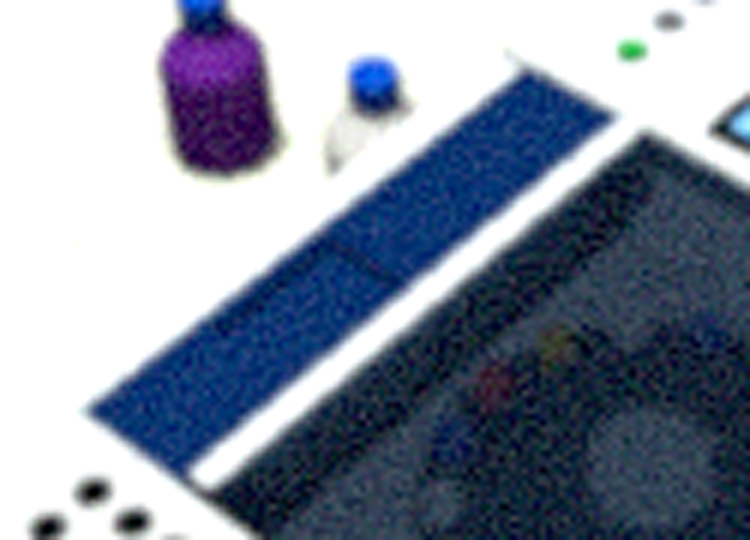

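The enlarged top crop shows a 4-sided outline with corners (412,150), (575,187), (557,282) and (392,243). The scene crop shows the same edge. I'll compute its size to see whether it matches the 36×60 pad.

```bash
python3 - <<'E'
from h import *
f=lambda p,z:pix2w("top",245+(p[0]+.5)/5.9-.5,175+(p[1]+.5)/5.9-.5,z)
S=[f(p,.13) for p in[(80,42),(740,192),(38,195),(710,345)]]
P=[f(p,.13) for p in[(412,150),(575,187),(557,282),(392,243)]]
print(np.round(S,4));print(np.round(P,4))
pc=np.mean(P,0);sc=np.mean(S,0)
y=(S[0]-S[1]+S[2]-S[3]);y/=np.linalg.norm(y);x=np.array([y[1],-y[0],0])
print("pad",pc,"strip",sc,"yaw",np.degrees(np.arctan2(x[1],x[0])),"offset",(pc-sc)@x,(pc-sc)@y)
print([np.linalg.norm(P[i]-P[(i+1)%4]) for i in range(4)],[np.linalg.norm(S[i]-S[j]) for i,j in((0,1),(2,3),(0,2),(1,3))])
# other features in 800px top
g=lambda u,v,z:pix2w("top",(u+.5)*.64-.5,(v+.5)*.64-.5,z)
for n,u,v,z in(("dil",392,386,.095),("rea",587,447,.07),("vial",657,245,.173),("purple",381,460,.09)):print(n,g(u,v,z))
o=monitor.get_obs()
from scipy.spatial.transform import Rotation as Ro
print(Ro.from_rotvec(o['orientation']).as_matrix().round(3))
E
```

```text
[[ 0.5646  0.0852  0.13  ]
 [ 0.5101 -0.1471  0.13  ]
 [ 0.5098  0.0999  0.13  ]
 [ 0.4562 -0.1338  0.13  ]]
[[ 0.5255 -0.0313  0.13  ]
 [ 0.5121 -0.0884  0.13  ]
 [ 0.4786 -0.0808  0.13  ]
 [ 0.4926 -0.0234  0.13  ]]
pad [ 0.50218629 -0.0559522   0.13      ] strip [ 0.51017722 -0.02395959  0.13      ] yaw -13.055644615548031 offset -0.0005573317230608242 -0.032970763938189145
[np.float64(0.05867137459370486), np.float64(0.03436386717224123), np.float64(0.059051132456609486), np.float64(0.03384006727960918)] [np.float64(0.2386421902167385), np.float64(0.23976966548073547), np.float64(0.056715103558690985), np.float64(0.05551624890751627)]
dil [0.43160098 0.10134671 0.095     ]
rea [ 0.34706687 -0.1681365   0.07      ]
vial [ 0.60702982 -0.24668317  0.173     ]
purple [0.33283142 0.11599809 0.09      ]
[[-0.973  0.23  -0.   ]
 [ 0.23   0.973 -0.002]
 [-0.    -0.002 -1.   ]]
```

The outline measures 59×34 mm, centred across the strip and 33 mm to the -y side, so it matches the pad. The tool's yaw already lines up with the strip. I'll move over at height with the jaws closing, going around the base.

Request:
{"op": "drive_tool", "data": {
  "commands": [
    {"linear": [-0.05, -0.035, 0], "dr": [0, 0, 0], "jaw": 1},
    {"linear": [-0.05, -0.035, 0], "dr": [0, 0, 0], "jaw": 1},
    {"linear": [-0.05, -0.035, 0], "dr": [0, 0, 0], "jaw": 1},
    {"linear": [-0.05, -0.035, 0], "dr": [0, 0, 0], "jaw": 1},
    {"linear": [-0.05, -0.035, 0], "dr": [0, 0, 0], "jaw": 1},
    {"linear": [-0.05, -0.035, 0], "dr": [0, 0, 0], "jaw": 1},
    {"linear": [-0.05, -0.035, 0], "dr": [0, 0, 0], "jaw": 1},
    {"linear": [-0.05, -0.035, 0], "dr": [0, 0, 0], "jaw": 1}
  ],
  "force": 40
}}

```text
clock: 1.1
tcp_pos: [0.4832, 0.2872, 0.2271]
orientation: [-0.345, -3.119, 0.006]
contact_force: [-0.2, 1.4, -0.0]
grip_width: 0.0001
```

```bash
cat > st.py <<'E'
from h import *
from scipy.spatial.transform import Rotation as Ro
o=monitor.get_obs();R=Ro.from_rotvec(o['orientation']).as_matrix()
a=np.radians(-13.06);xs=np.array([np.cos(a),np.sin(a),0]);ys=np.array([-xs[1],xs[0],0]);zs=np.array([0,0,1])
Rt=np.c_[-xs,ys,-zs]
T=np.array([.5022,-.0560,.15])-.003*xs
print(o['clock'],o['tcp_pos'],o['contact_force'],o['grip_width'],o['qvel'].round(3))
print("to target, tool axes",(R.T@(T-o['tcp_pos'])).round(4),"turn",np.degrees(Ro.from_matrix(R.T@Rt).as_rotvec()).round(2))
E
python3 st.py
```

```text
1.1 [0.48319903 0.28719362 0.2271445 ] [-0.15888365  1.35040636 -0.03951589] 0.00011773421965731268 [ 0.712  0.13   0.242 -0.156 -0.101  0.035  0.985]
to target, tool axes [-0.0907 -0.3304  0.0782] turn [-0.24 -0.19  0.45]
```

Request:
{"op": "drive_tool", "data": {
  "commands": [
    {"linear": [-0.016, -0.058, 0], "dr": [0, 0, 0], "jaw": 1},
    {"linear": [-0.016, -0.058, 0], "dr": [0, 0, 0], "jaw": 1},
    {"linear": [-0.016, -0.058, 0], "dr": [0, 0, 0], "jaw": 1},
    {"linear": [-0.016, -0.058, 0], "dr": [0, 0, 0], "jaw": 1},
    {"linear": [-0.016, -0.058, 0], "dr": [0, 0, 0], "jaw": 1},
    {"linear": [-0.01, -0.035, 0], "dr": [0, 0, 0], "jaw": 1},
    {"linear": [0, 0, 0], "dr": [0, 0, 0], "jaw": 1}
  ]
}}

```text
clock: 1.98
tcp_pos: [0.4999, -0.0666, 0.2274]
orientation: [-0.362, -3.117, 0.009]
contact_force: [-0.7, 0.4, -0.1]
grip_width: 0.0001
```

```bash
python3 st.py
```

```text
1.975 [ 0.49986602 -0.06661932  0.22735805] [-0.66906269  0.35505385 -0.10287361] 9.025338236952099e-05 [-0.01   0.    -0.04   0.008 -0.014  0.002 -0.005]
to target, tool axes [0.003  0.0113 0.0773] turn [-0.36 -0.14 -0.18]
```

Request:
{"op": "drive_tool", "data": {
  "commands": [
    {"linear": [0.003, 0.011, 0.04], "dr": [-0.4, -0.1, -0.2], "jaw": 1},
    {"linear": [0, 0, 0.037], "dr": [0, 0, 0], "jaw": 1},
    {"linear": [0, 0, 0], "dr": [0, 0, 0], "jaw": 1}
  ]
}}

```text
clock: 2.35
tcp_pos: [0.4998, -0.0524, 0.1488]
orientation: [0.353, 3.122, 0.004]
contact_force: [-1.1, -0.3, 0.5]
grip_width: -0.0002
```

```bash
python3 st.py; python3 - <<'E'
from h import *
im=viewer.grab_frame("scene")[:,:,::-1][150:300,120:320]
cv2.imwrite("pics/s1.png",cv2.resize(np.clip(im*1.5,0,255).astype('uint8'),None,fx=4,fy=4,interpolation=cv2.INTER_CUBIC))
E
```

```text
2.35 [ 0.49979113 -0.05237779  0.14883097] [-1.14004416 -0.27269508  0.53762301] -0.00017040264067069957 [-0.013 -0.036 -0.    -0.037  0.001  0.012 -0.009]
to target, tool axes [-0.0002 -0.003  -0.0012] turn [ 0.16 -0.01  0.14]
```

View pics/s1.png

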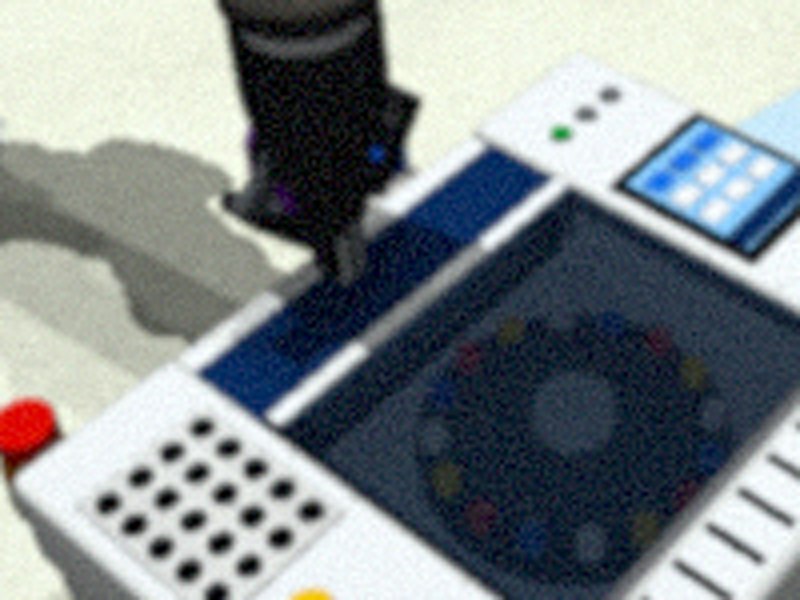

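The closed fingertips are at about (345,280) in the crop, hovering over the pad area in the middle of the strip. I'll go down carefully and read the force as I go.

Request:
{"op": "drive_tool", "data": {
  "commands": [
    {"linear": [0, -0.003, 0.008], "dr": [0.2, 0, 0.1], "jaw": 1},
    {"linear": [0, 0, 0.007], "dr": [0, 0, 0], "jaw": 1},
    {"linear": [0, 0, 0.003], "dr": [0, 0, 0], "jaw": 1},
    {"linear": [0, 0, 0], "dr": [0, 0, 0], "jaw": 1}
  ]
}}

```text
clock: 2.9
tcp_pos: [0.5029, -0.0546, 0.1345]
orientation: [0.353, 3.114, 0.002]
contact_force: [-0.6, 0.4, -0.5]
grip_width: -0.0
```

```bash
python3 st.py
```

```text
2.9 [ 0.50292175 -0.05459204  0.13452639] [-0.64389758  0.35830416 -0.47338372] -1.746046596784468e-05 [ 0.001 -0.004 -0.    -0.006  0.001  0.001 -0.002]
to target, tool axes [ 0.0033 -0.0015 -0.0155] turn [0.12 0.45 0.11]
```

Request:
{"op": "drive_tool", "data": {
  "commands": [
    {"linear": [0.003, -0.001, 0.003], "dr": [0.1, 0.4, 0], "jaw": 1},
    {"linear": [0, 0, 0.003], "dr": [0, 0, 0], "jaw": 1},
    {"linear": [0, 0, 0], "dr": [0, 0, 0], "jaw": 1}
  ]
}}

```text
clock: 3.28
tcp_pos: [0.4998, -0.055, 0.1285]
orientation: [0.355, 3.12, 0.001]
contact_force: [-0.2, 0.5, 0.1]
grip_width: 0.0002
```

```bash
python3 st.py
```

```text
3.275 [ 0.49978029 -0.0549928   0.1284825 ] [-0.17429445  0.52193666  0.14220611] 0.00018468341294880687 [ 0.    -0.002  0.    -0.002 -0.001  0.003 -0.   ]
to target, tool axes [ 0.0004 -0.0004 -0.0215] turn [0.03 0.06 0.09]
```

The tip is at z = 0.1285, below the strip face at 0.130, with no force, so it's inside the recess. I'll press now.

Request:
{"op": "drive_tool", "data": {
  "commands": [
    {"linear": [0, 0, 0.003], "dr": [0, 0, 0], "jaw": 1},
    {"linear": [0, 0, 0.003], "dr": [0, 0, 0], "jaw": 1}
  ]
}}

```text
clock: 3.52
tcp_pos: [0.5001, -0.0551, 0.1228]
orientation: [0.355, 3.12, 0.001]
contact_force: [-2.1, 1.1, 4.7]
grip_width: -0.0
```

```bash
python3 st.py
```

```text
3.525 [ 0.50011369 -0.0550641   0.1228172 ] [-2.14821474  1.07955164  4.70096224] -4.503354617995282e-05 [ 0.015  0.038 -0.015  0.016 -0.024 -0.053  0.02 ]
to target, tool axes [ 0.0007 -0.0004 -0.0272] turn [0.06 0.08 0.08]
```

The pad yields at 4.7 N, about 4.2 mm in. I'll press 2 mm further to reach home, then lift and back away at once.

Request:
{"op": "drive_tool", "data": {
  "commands": [
    {"linear": [0, 0, 0.0025], "dr": [0, 0, 0], "jaw": 1},
    {"linear": [0, 0, 0.001], "dr": [0, 0, 0], "jaw": 1},
    {"linear": [0, 0, -0.03], "dr": [0, 0, 0], "jaw": 1},
    {"linear": [0.04, 0, -0.045], "dr": [0, 0, 0], "jaw": 1},
    {"linear": [0.04, 0, -0.045], "dr": [0, 0, 0], "jaw": 1},
    {"linear": [0, 0, -0.06], "dr": [0, 0, 0], "jaw": 1},
    {"linear": [0, 0, -0.03], "dr": [0, 0, 0], "jaw": 1},
    {"linear": [0, 0, 0], "dr": [0, 0, 0], "jaw": 1}
  ]
}}

```text
clock: 4.53
tcp_pos: [0.4195, -0.0368, 0.3372]
orientation: [0.355, 3.121, 0.005]
contact_force: [1.0, -0.0, -0.3]
grip_width: -0.0001
```

```bash
python3 st.py; python3 - <<'E'
from h import *
im=viewer.grab_frame("scene")[:,:,::-1]
cv2.imwrite("pics/s2.png",cv2.resize(im,(800,600)))
E
```

```text
4.525 [ 0.4194818  -0.03677864  0.33719139] [ 1.02823735 -0.00620276 -0.32991195] -9.304280491306511e-05 [ 0.001  0.002 -0.006  0.031 -0.002 -0.007  0.001]
to target, tool axes [-0.0818 -0.0008  0.1872] turn [0.18 0.03 0.09]
```

View pics/s2.png

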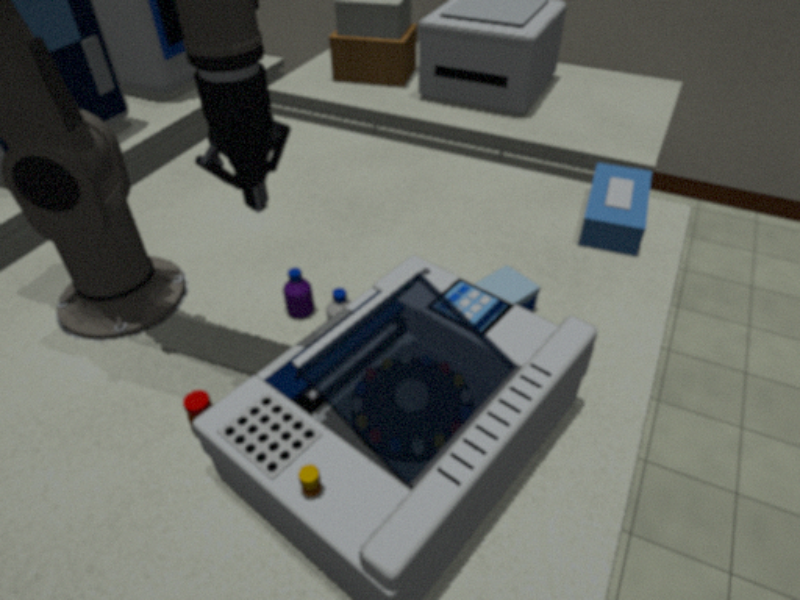

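The cover is rising, with its edge now running from (300,370) to (425,272). The hand is clear at (255,200). I'll wait for it to open fully.

Request:
{"op": "drive_tool", "data": {
  "commands": [
    {"linear": [0, 0, 0], "dr": [0, 0, 0], "jaw": 1},
    {"linear": [0, 0, 0], "dr": [0, 0, 0], "jaw": 1},
    {"linear": [0, 0, 0], "dr": [0, 0, 0], "jaw": 1},
    {"linear": [0, 0, 0], "dr": [0, 0, 0], "jaw": 1},
    {"linear": [0, 0, 0], "dr": [0, 0, 0], "jaw": 1},
    {"linear": [0, 0, 0], "dr": [0, 0, 0], "jaw": 1},
    {"linear": [0, 0, 0], "dr": [0, 0, 0], "jaw": 1},
    {"linear": [0, 0, 0], "dr": [0, 0, 0], "jaw": 1}
  ]
}}

```text
clock: 5.58
tcp_pos: [0.4171, -0.037, 0.3317]
orientation: [-0.355, -3.113, 0.001]
contact_force: [0.5, 0.4, -0.1]
grip_width: 0.0002
```

Request:
{"op": "drive_tool", "data": {
  "commands": [
    {"linear": [0, 0, 0], "dr": [0, 0, 0], "jaw": 1},
    {"linear": [0, 0, 0], "dr": [0, 0, 0], "jaw": 1},
    {"linear": [0, 0, 0], "dr": [0, 0, 0], "jaw": 1},
    {"linear": [0, 0, 0], "dr": [0, 0, 0], "jaw": 1},
    {"linear": [0, 0, 0], "dr": [0, 0, 0], "jaw": 1},
    {"linear": [0, 0, 0], "dr": [0, 0, 0], "jaw": 1},
    {"linear": [0, 0, 0], "dr": [0, 0, 0], "jaw": 1},
    {"linear": [0, 0, 0], "dr": [0, 0, 0], "jaw": 1}
  ]
}}

```text
clock: 6.58
tcp_pos: [0.4171, -0.037, 0.3318]
orientation: [-0.355, -3.113, 0.001]
contact_force: [0.7, 0.6, 0.5]
grip_width: 0.0006
```

```bash
python3 - <<'E'
from h import *
im=viewer.grab_frame("scene")[:,:,::-1]
# expected cover front edge at angles
a=np.radians(-13.06);xs=np.array([np.cos(a),np.sin(a),0]);ys=np.array([-xs[1],xs[0],0])
im=cv2.resize(im,(800,600))
h=np.array([.5102,-.024,.135])+.231*xs
for th,c in((.5,(0,255,255)),(.6,(0,255,0))):
    for s in(-.118,.118):
        X=h-.203*np.cos(th)*xs+ys*s;X[2]+=.203*np.sin(th)
        p=w2pix("scene",X)*800/512;cv2.circle(im,tuple(int(v) for v in p),4,c,1)
cv2.imwrite("pics/s3.png",im)
im=viewer.grab_frame("top")[:,:,::-1];cv2.imwrite("pics/t3.png",cv2.resize(im,(800,600)))
E
```

```text
(no output)
```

View pics/s3.png

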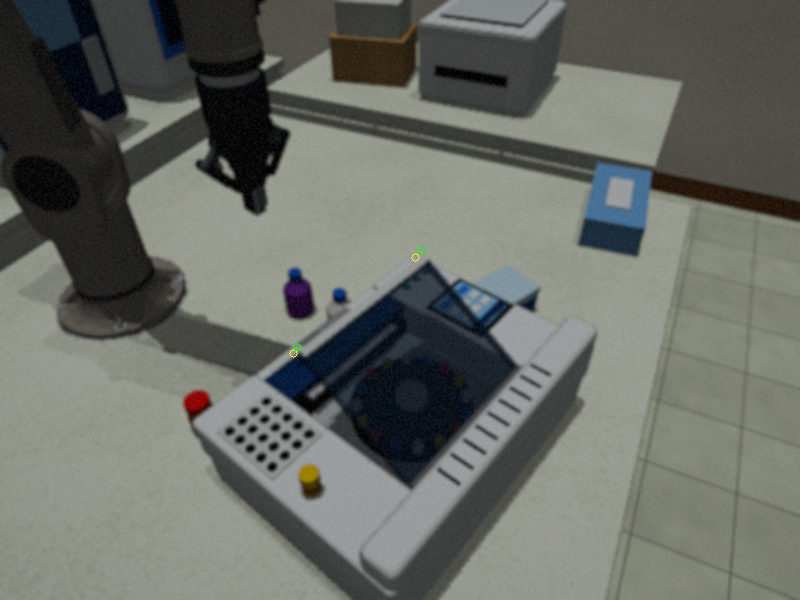

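View pics/t3.png

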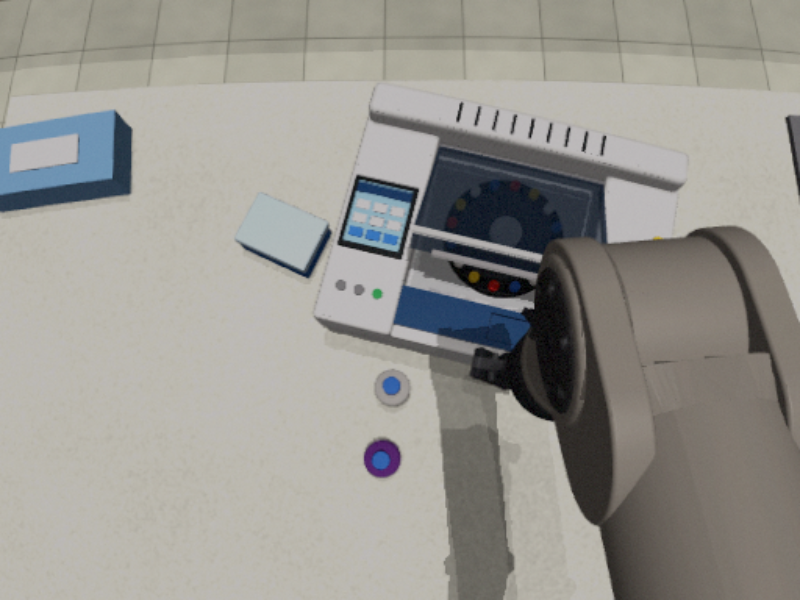

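The cover edge is up, at about (302,355) to (430,262), but my 0.6 rad overlay is a few pixels off. I'll check that overlay against the shut picture and look again after a wait to confirm the cover is at rest.

Request:
{"op": "drive_tool", "data": {
  "commands": [
    {"linear": [0, 0, 0], "dr": [0, 0, 0], "jaw": 1},
    {"linear": [0, 0, 0], "dr": [0, 0, 0], "jaw": 1},
    {"linear": [0, 0, 0], "dr": [0, 0, 0], "jaw": 1},
    {"linear": [0, 0, 0], "dr": [0, 0, 0], "jaw": 1},
    {"linear": [0, 0, 0], "dr": [0, 0, 0], "jaw": 1},
    {"linear": [0, 0, 0], "dr": [0, 0, 0], "jaw": 1},
    {"linear": [0, 0, 0], "dr": [0, 0, 0], "jaw": 1},
    {"linear": [0, 0, 0], "dr": [0, 0, 0], "jaw": 1}
  ]
}}

```text
clock: 7.68
tcp_pos: [0.4171, -0.037, 0.3318]
orientation: [-0.355, -3.113, 0.001]
contact_force: [-0.1, 0.7, -0.1]
grip_width: 0.0002
```

```bash
python3 - <<'E'
from h import *
a=np.radians(-13.06);xs=np.array([np.cos(a),np.sin(a),0]);ys=np.array([-xs[1],xs[0],0])
h=np.array([.5102,-.024,.135])+.231*xs
new=viewer.grab_frame("scene")[:,:,::-1]
old=cv2.imread("pics/s3.png")
d=cv2.absdiff(cv2.GaussianBlur(cv2.resize(new,(800,600)),(9,9),0),cv2.GaussianBlur(old,(9,9),0)).max(2); print("changed px",(d[220:420,260:520]>25).sum())
outs=[]
for im,ths in((cv2.imread("scene0_raw.png"),(0,)),(new,(.4,.5,.6))):
    c=cv2.resize(np.clip(im[150:265,160:300].astype(float)*1.7,0,255).astype('uint8'),None,fx=2.8*1,fy=2.8,interpolation=cv2.INTER_CUBIC)
    for th in ths:
      for s in(-.118,.118):
        X=h-.203*np.cos(th)*xs+ys*s;X[2]+=.203*np.sin(th)
        p=(w2pix("scene",X)-[160,150]+.5)*2.8;cv2.circle(c,tuple(int(v) for v in p),3,{0:(0,0,255),.4:(0,0,255),.5:(0,255,255),.6:(0,255,0)}[th],1)
    outs.append(c)
cv2.imwrite("pics/cmp.png",np.hstack(outs))
E
```

```text
changed px 232
```

View pics/cmp.png

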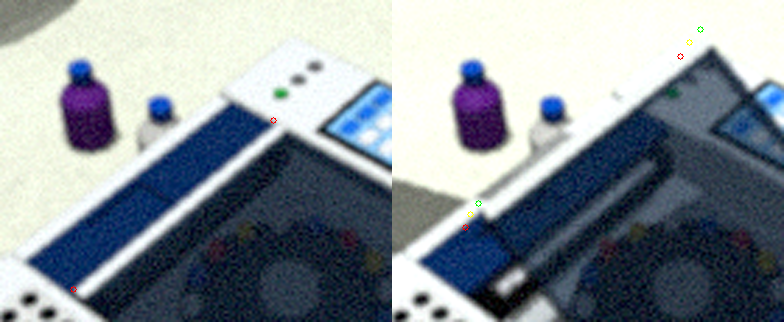

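The overlay is consistent. In the shut picture my marks sit on the outer edge of the white front bar, just ahead of the glass. The open 0.6 mark sits in about the same place relative to the glass corner, at (700,30) against (711,48). The few changed pixels are about what the circles drawn on the older picture would cause, so the cover appears still.

```bash
python3 - <<'E'
from bench import job
print(job.hand_in())
E
```

```text
the job is handed in; nothing more can be done
None
```

The catch was pressed, the cover sprang open by itself, and I handed the job in; no verdict was reported.

**What I did:** The top image showed the pad as a 59×34 mm outline about 33 mm to the -y side of the strip's middle. I lowered the closed fingertips there, and they went below the strip face without any force, which confirmed the recess. The pad gave way under 4.7 N, about 4 mm in. I pressed a little further to home, then lifted the hand up and back at once.

**Last checks:**
- **Cover:** It stands at roughly 0.6 rad. My overlay was a few pixels off, but by about the same amount as in the shut picture. Two pictures about 1 s apart showed no visible movement.
- **Hand:** It was clear at z = 0.33 m, with the wrist force within noise.
- **Loose items:** The bottle, jar, tip box and vial look unmoved. In the final top view the arm hid the jar and most of the vial, so I checked those two only in the scene view.
- **Catch:** I did not check separately that the pad sprang back; nothing was touching it any more.

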